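# Stack the totes, don't nest them

### The arm

A 7-joint arm with a two-finger parallel gripper is mounted at the origin on the work surface. World frame = base frame: x ahead of the robot, y to its left, z up, the work surface at z = 0. Lengths are in m, angles in degrees, forces in N, time in s.
With the tool pointing down it reaches from about 0.425 to 0.95 m from the base axis. Payload 4.7 kg.
Tool frame: the origin (TCP) lies at the centre of the arm's flange, where the gripper is bolted on; the fingertips stand 182 mm ahead of it and the grasp point (between the pads) lies 164 mm ahead of it; z points along the fingers, y is the line along which they close (so a half turn about z gives the same grasp; the last joint's range is limited). The gripper opens to 87 mm and grips with 3 to 60 N. Pads are 19 mm wide; open, the fingers measure 117 mm over their backs; the gripper's body (75 mm by 190 mm) begins 51 mm behind the grasp point.
Start: joints at [-71.729, 26.849, -2.785, 87.806, 1.381, 65.374, -4.715], TCP at [0.23, 0.635, 0.405] pointing down, gripper open.
Joint ranges: [-148.3, 148.3], [-19.14, 114.17], [-79.39, 73.82], [5.75, 140.21], [-59.74, 239.74], [12.07, 113.84], [-152.46, 152.46]. Speed limits (degrees/s): [147.25, 147.25, 180, 180, 180, 180, 180].

### API

Orientations are given as a 3x3 rotation matrix whose columns are the frame's x, y, z axes.
In Python, from plant import monitor, capture, bot gives the robot as it stands.
- The arm moves only by the shell command python3 -m crank 'ROWS' [FORCE]. ROWS is JSON, one flat list of numbers, 7 for each row, row after row: the turn, a rotation vector about the tool's x, y, z in rad, then the shift along the tool's x, y, z in m, then the opening, from 0 (shut) to 1 (fully open). A call has 1 to 5 rows; each row shifts and turns the commanded pose from where the row before left it, along the tool's axes as they then stand; what a row does not reach is not made up. A row lasts 1/8 s, in which the tool goes at most 62.5 mm and 10.7 degrees, less where a joint would pass 70% of its speed; a pose out of reach is approached as far as the arm can. A call with a gripper value outside its range is refused whole. The fingers move at their own pace and stop on an object; FORCE is the grip in N (left out, the last holds). Time passes only in rows, so rows that do not move let the fingers close. It gives the time, the measured TCP pose, the force, the opening and the grip force at its end, in the units of the state.
- monitor.get_obs(): the state, without advancing time (a new reading comes with each control period).
- capture(name): name is "scene" or "top" or "wrist"; returns a dict with "color" (384x512x3 uint8, red, green, blue), "K" (3x3 intrinsics, pixels), "T" (4x4, takes a point from camera to world coordinates). Camera axes: x right, y up, looking along -z (the intrinsics and any distortion apply to the point x, -y, -z); pixel columns grow to the right and rows downward; lengths in m; the calibration is good to about 2 mm. A picture is of the moment at which its call begins. There is no depth.
- bot.close_job(): hands the job in; it is judged then, once.
The state is a dict: "time_s": time; "qpos": joint angles; "qd": joint speeds; "tau": joint torques, N m; "tool_pos": TCP position; "tcp_rot": TCP orientation; "ft_force": force on the tool from outside, world axes, zero at the start; "ft_torque": the same for the moment, N m; "grip_width": finger opening in m; "finger_force": force on a finger pad.
Only numpy, scipy, OpenCV 4.12 (cv2) and the standard library are available. Lean on these libraries where they do the work, as an engineer would, in place of code of your own. Each camera call takes 0.05 s, during which the arm holds its last target. There are 200 camera calls.

### The job

Stack the two empty grey totes on the filled grey tote to make one column of three, in either order. Turn each one end for end relative to the tote directly beneath it (card tabs at opposite ends), so that it stacks on the ledges inside the rim instead of sinking in and nesting. Leave the filled tote where it stands and do not disturb the other things on the table.

Things in the scene. Friction and masses are not known exactly. Their poses are not given: they have to be found in the camera images.
- base_tote: Filled grey tapered tote, open top, loose on the table, 0.9 kg, white parts in it to 41 mm high. All three totes have one shape: rim 150 (x) by 64 (y) mm outside, foot 134 by 48, height 64, walls 2.5. Origin: centre of the underside; z up; x along the long side, towards the end with the card tab (36 mm wide, 14 mm out from the rim, white card on it).
- tote_a: Empty grey tote (shape, origin and axes as the filled one), 0.13-0.25 kg, loose on the table to one side of it. Can be gripped from above across its width at mid-length (x = 0): plain outer walls leaning out 7 degrees, 60 mm apart at z = 48 mm. Ledges in each long wall at x = +48 and -28 mm (20 long), top at z = 54 mm, the wall below them stepped in.
- tote_b: The other empty tote, on the other side, same as tote_a. Set on a tote with tabs at opposite ends, a tote stands on the ledges inside the 10 mm rim lip with 4 mm play each way, its underside 54 mm above the lower one's underside (stacked). With tabs at the same end it sinks to only about 35 mm above (nested): wrong.
- tote_a_tab (a point): Middle of the card on the tab of tote_a, at (82, 0, 63) mm in that tote's frame; it tells which end is which.
- tote_b_tab (a point): Middle of the card on the tab of tote_b, at (82, 0, 63) mm in that tote's frame; it tells which end is which.
- base_tote_tab (a point): Middle of the card on the tab of the filled tote, at (82, 0, 63) mm in that tote's frame; it tells which end is which.
- fitting_1: Bystander: white stepped plastic pipe fitting, 42 mm across, 58 mm high, standing; origin under its centre.
- fitting_2: Bystander: white stepped plastic pipe fitting, 42 mm across, 58 mm high, standing; origin under its centre.
- fitting_3: Bystander: white stepped plastic pipe fitting, 42 mm across, 58 mm high, standing; origin under its centre.
- motor: Bystander: black motor unit with a steel shaft, 80 mm across its feet, 71 mm high, standing; origin under its centre.
- oil_can: Bystander: small bottle, 48 mm across, 110 mm high, standing; origin under its centre.

How it is judged:
By the outcome, as a careful person would: the job done as asked, in the order asked, and still so for the second after the job is handed in, with the robot touching nothing.
It also fails if it takes over 64 s, if anything falls off the work surface, if the arm or the gripper's body presses on something with over 40 N, if the wrist force passes 120 N, or if a joint passes its speed limit or range.

## Working session

There is one attempt and no reset: what is moved stays moved. The work goes in short steps, Python scripts to look and compute and a shell command to move; the robot and the scene stay as the last step left them, time stands still between calls to the robot, and variables do not carry over. Pictures are saved under pics/ and viewed, at most 12 in all, crops included, and the job is handed in when it is done.

```bash
mkdir -p pics; ls
python3 - <<'E'
from plant import monitor,capture,bot
import cv2,numpy as np
o=monitor.get_obs()
print(o['time_s'],o['tool_pos'],o['tcp_rot'],o['grip_width'])
ims=[]
for n in('scene','top'):
    c=capture(n);cv2.imwrite(f'pics/{n}0.png',c['color'][...,::-1]);np.savez(f'{n}0.npz',**c);print(n,c.keys(),c['K'],c['T'])
E
```

```text
pics
0.0 [0.22996946 0.63436558 0.40370235] [[-9.40144091e-01  3.40776685e-01 -5.82263165e-04]
 [ 3.40777171e-01  9.40142236e-01 -1.86967793e-03]
 [-8.97324538e-05 -1.95618865e-03 -9.99998083e-01]] 0.08676584883906506
scene dict_keys(['color', 'K', 'T']) [[353.73364219   0.         253.96945489]
 [  0.         353.73364219 186.71640347]
 [  0.           0.           1.        ]] [[ 0.68020576 -0.51684239  0.51980195  1.02445478]
 [ 0.73292309  0.46793493 -0.49382249 -0.41684752]
 [ 0.01199491  0.71687575  0.69709775  0.67846552]
 [ 0.          0.          0.          1.        ]]
top dict_keys(['color', 'K', 'T']) [[358.57710553   0.         257.79893896]
 [  0.         358.57710553 195.15985282]
 [  0.           0.           1.        ]] [[ 0.02030405  0.98568609 -0.16736394  0.37201347]
 [-0.99979123  0.02040069 -0.00114204  0.03505893]
 [ 0.00228865  0.16735218  0.98589452  1.09418956]
 [ 0.          0.          0.          1.        ]]
```

View pics/scene0.png

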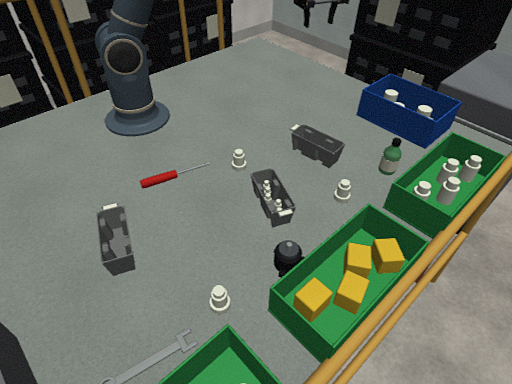

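View pics/top0.png

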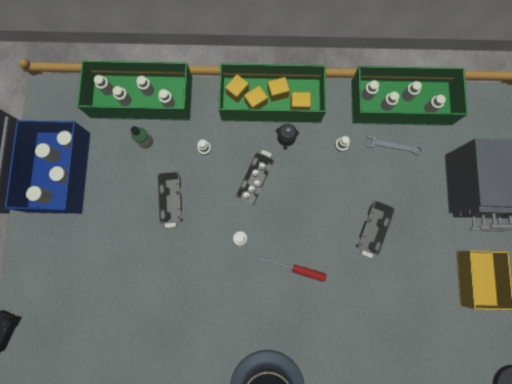

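The scene view shows the three dark totes: (115,240), (270,195) filled and (318,145). In the top view tote L is at (170,198) with its tab at (170,225), the filled one is at (255,177) with its tab at (265,153), and tote R is at (376,228) with its tab at (368,253). The bystanders are well clear of all three. Next I measure them.

```bash
cat > h.py <<'E'
import cv2,numpy as np
def ray(c,u):
    d=np.linalg.inv(c['K'])@[u[0],u[1],1];d=np.array([d[0],-d[1],-d[2]]);return c['T'][:3,3],c['T'][:3,:3]@d
def plane(c,u,z):
    o,d=ray(c,u);return o+d*(z-o[2])/d[2]
def tri(c1,u1,c2,u2):
    A=[];b=[]
    for c,u in((c1,u1),(c2,u2)):
        o,d=ray(c,u);d=d/np.linalg.norm(d);P=np.eye(3)-np.outer(d,d);A.append(P);b.append(P@o)
    s=np.linalg.lstsq(np.vstack(A),np.hstack(b),rcond=None);return s[0],s[1]**.5
def proj(c,p):
    q=c['T'][:3,:3].T@(np.array(p)-c['T'][:3,3]);v=c['K']@[q[0],-q[1],-q[2]];return v[:2]/v[2]
def tab(c,win,thr=150):
    x0,y0,x1,y1=win;g=c['color'][y0:y1,x0:x1].min(2)
    n,l,s,ct=cv2.connectedComponentsWithStats((g>thr).astype(np.uint8))
    k=1+np.argmax(s[1:,4]);return ct[k]+[x0,y0],s[k]
E
python3 - <<'E'
from h import *
t=np.load('top0.npz');s=np.load('scene0.npz')
W={'L':((162,218,180,232),(286,120,300,135),(150,165,192,232)),'B':((258,146,274,158),(274,204,294,218),(230,143,278,210)),'R':((360,245,376,262),(100,200,120,212),(350,195,400,262))}
vis=[]
for n,(wt,ws,wb) in W.items():
    a,sa=tab(t,wt);b,sb=tab(s,ws);p,r=tri(t,a,s,b)
    x0,y0,x1,y1=wb;im=t['color'][y0:y1,x0:x1]
    g=im.max(2);m=(g<72).astype(np.uint8)
    m=cv2.morphologyEx(m,cv2.MORPH_CLOSE,np.ones((7,7)))
    cs,_=cv2.findContours(m,0,2);c=max(cs,key=cv2.contourArea)
    R=cv2.minAreaRect(c);bx=cv2.boxPoints(R)+[x0,y0]
    w=np.array([plane(t,u,.064) for u in bx]);ce=w.mean(0)
    e=[np.linalg.norm(w[1]-w[0]),np.linalg.norm(w[2]-w[1])]
    v=p-ce
    print(n,a,sa[4],b,sb[4],'tab',p.round(4),r,'tab63',plane(t,a,.063).round(4),'ctr',ce.round(4),'size',np.round(e,4),'yaw tab-ctr',np.degrees(np.arctan2(v[1],v[0])),'dist',np.hypot(*v[:2]),[np.degrees(np.arctan2(*(w[i+1]-w[i])[[1,0]])).round(1) for i in(0,1)])
    big=cv2.resize(im,None,fx=6,fy=6,interpolation=cv2.INTER_CUBIC)[...,::-1].copy();cv2.polylines(big,[((bx-[x0,y0]+.5)*6).astype(int)],1,(0,0,255),1)
    vis.append(cv2.copyMakeBorder(big,0,420-big.shape[0],0,0,0))
cv2.imwrite('pics/tot.png',np.hstack(vis)[:, :800*2]);print(np.hstack(vis).shape)
cv2.imwrite('pics/tot.png',cv2.resize(np.hstack(vis),(800,int(420*800/np.hstack(vis).shape[1]))))
E
```

```text
L [169.71052632 224.57894737] 38 [294.92 126.48] 25 tab [0.4566 0.2884 0.0632] [0.00126082] tab63 [0.456  0.2877 0.063 ] ctr [0.5368 0.2989 0.064 ] size [0.0559 0.1417] yaw tab-ctr -172.52823636641818 dist 0.08089420173463312 [np.float64(-88.8), np.float64(-176.7)]
B [265.8 152.8] 35 [285.01886792 212.0754717 ] 53 tab [0.6757 0.0152 0.0626] [0.00035269] tab63 [0.6754 0.015  0.063 ] ctr [0.6006 0.0463 0.064 ] size [0.1411 0.0563] yaw tab-ctr -22.506559077663713 dist 0.0813006077375761 [np.float64(-22.7), np.float64(-114.2)]
R [366.90243902 253.80487805] 41 [109.43636364 205.98181818] 55 tab [ 0.3847 -0.2768  0.0627] [0.00045189] tab63 [ 0.3846 -0.277   0.063 ] ctr [ 0.4621 -0.3031  0.064 ] size [0.1435 0.066 ] yaw tab-ctr 161.2377641857788 dist 0.08177705944494379 [np.float64(-19.8), np.float64(-107.8)]
(420, 840, 3)
```

View pics/tot.png

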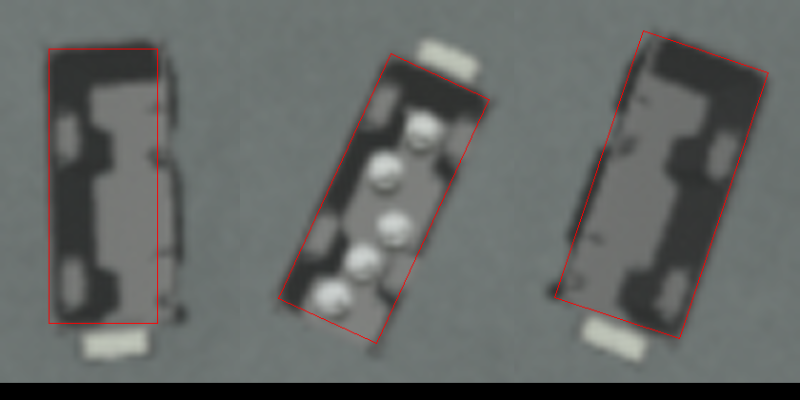

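Heights check out: the triangulated tabs stand at about 63 mm. Tote L is near (0.538, 0.288) at yaw ~180°, the base is near (0.600, 0.046) at yaw -22.5°, and tote R is near (0.462, -0.303) at yaw 161°. I'll move above L.

```bash
python3 -m crank '[0,0,-0.175,0,0,0,1, 0,0,-0.175,0,0,0,1, 0,0,0,-0.0385,-0.0434,0,1, 0,0,0,-0.0385,-0.0434,0,1, 0,0,0,-0.0385,-0.0434,0,1]'
python3 -m crank '[0,0,0,-0.0385,-0.0434,0,1, 0,0,0,-0.0385,-0.0434,0,1, 0,0,0,-0.0385,-0.0434,0,1, 0,0,0,-0.0385,-0.0434,0,1, 0,0,0,-0.0385,-0.0434,0,1]'
python3 -m crank '[0,0,0,0,0,0,1, 0,0,0,0,0,0,1]'
cat > w.py <<'E'
import sys
from h import *
from plant import monitor,capture
n=sys.argv[1];c=capture('wrist');cv2.imwrite(f'pics/{n}.png',c['color'][...,::-1]);np.savez(n+'.npz',**c)
o=monitor.get_obs();R=np.array(o['tcp_rot']);print(o['time_s'],np.round(o['tool_pos'],4),R.round(3).tolist(),'yyaw',np.degrees(np.arctan2(R[1,1],R[0,1])),o['ft_force'],o['grip_width'],np.round(o['qpos'],1),'cam',c['T'][:3,3])
E
python3 w.py wl
```

```text
time_s: 0.72
tool_pos: [0.3468, 0.5031, 0.4042]
tcp_rot: [[-1.0, -0.002, -0.0], [-0.002, 1.0, -0.001], [0.0, -0.001, -1.0]]
ft_force: [0.7, 0.7, -0.2]
grip_width: 0.0874
finger_force: 0.0
time_s: 1.35
tool_pos: [0.5397, 0.2865, 0.4044]
tcp_rot: [[-1.0, -0.002, -0.001], [-0.002, 1.0, -0.0], [0.001, -0.0, -1.0]]
ft_force: [0.1, 1.1, 0.0]
grip_width: 0.0869
finger_force: 0.0
time_s: 1.6
tool_pos: [0.5384, 0.2885, 0.4042]
tcp_rot: [[-1.0, -0.002, -0.001], [-0.002, 1.0, 0.0], [0.001, 0.0, -1.0]]
ft_force: [0.4, 0.3, 0.4]
grip_width: 0.0871
finger_force: 0.0
1.65 [0.5379 0.2893 0.4044] [[-1.0, -0.004, -0.001], [-0.004, 1.0, 0.001], [0.001, 0.001, -1.0]] yyaw 90.24362193526171 [ 0.16594306  0.240795   -0.63365806] 0.08715787379135892 [-32.8  20.8   0.8  97.2  -0.4  62.1  58.4] cam [0.46694343 0.28787678 0.38476402]
```

View pics/wl.png

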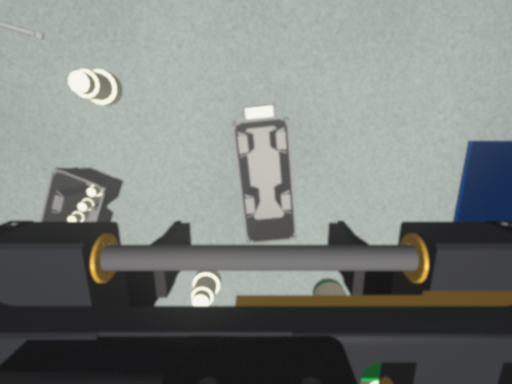

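The wrist view shows tote L with its tab at (259,112) and rim corners near (236,122), (287,119), (294,238) and (245,241). I'll fit its rim next.

```bash
cat > fit.py <<'E'
from h import *
def fit(c,win,thr=115,out=None,z=.064):
    x0,y0,x1,y1=win;im=c['color'][y0:y1,x0:x1];m=(im.max(2)<thr).astype(np.uint8)
    m=cv2.morphologyEx(m,cv2.MORPH_CLOSE,np.ones((9,9)));m=cv2.morphologyEx(m,cv2.MORPH_OPEN,np.ones((7,7)))
    cs,_=cv2.findContours(m,0,2);k=max(cs,key=cv2.contourArea)+[x0,y0]
    P=np.array([plane(c,u,z)[:2] for u in k[:,0].astype(float)],np.float32)
    r=cv2.minAreaRect(P*1000);bx=cv2.boxPoints(r)
    if out:
        b=cv2.resize(im,None,fx=4,fy=4)[...,::-1].copy()
        px=np.array([proj(c,[*(q/1000),z]) for q in bx]);cv2.polylines(b,[((px-[x0,y0]+.5)*4).astype(int)],1,(0,0,255),1);cv2.imwrite(out,b)
    return r,bx
E
python3 - <<'E'
from fit import *
c=dict(np.load('wl.npz'));t=np.load('top0.npz')
for th in(95,115,130):print(th,fit(c,(228,90,305,248),th,'pics/fl.png'))
a,_=tab(c,(240,100,280,122),190);print('tab',a,plane(c,a,.063),tri(c,a,t,[169.71,224.58]))
for u in[(236,122),(287,119),(294,238),(245,241)]:print(plane(c,u,.064).round(4))
E
```

```text
95 (((597.000244140625, 301.5825500488281), (42.71974563598633, 54.77090835571289), 1.7806867361068726), array([[574.79974, 328.29105],
       [576.50165, 273.5466 ],
       [619.20074, 274.87405],
       [617.49884, 329.6185 ]], dtype=float32))
115 (((595.1287841796875, 301.5542907714844), (45.24947738647461, 57.36954879760742), 0.052065663039684296), array([[572.47797, 330.21848],
       [572.5301 , 272.84897],
       [617.7796 , 272.8901 ],
       [617.7275 , 330.2596 ]], dtype=float32))
130 (((593.2042236328125, 300.99102783203125), (49.099544525146484, 58.5756950378418), 0.0520835779607296), array([[568.62787, 330.25656],
       [568.6811 , 271.68088],
       [617.7806 , 271.7255 ],
       [617.72736, 330.30118]], dtype=float32))
tab [258.91316527 112.04481793] [0.45410789 0.28762233 0.063     ] (array([0.45500419, 0.28725249, 0.06651938]), array([0.0011911]))
[0.4649 0.2618 0.064 ]
[0.4616 0.3192 0.064 ]
[0.6055 0.3318 0.064 ]
[0.6096 0.2702 0.064 ]
```

View pics/fl.png

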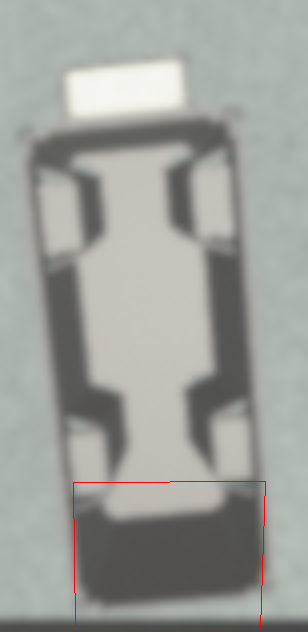

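The automatic fit failed because the tote interior is bright. From the enlarged crop, though, the rim edges run cleanly at about 4° to the tool, giving centre ≈ (0.5365, 0.294) and yaw ≈ 184°. That is inside the grasp's tolerance, so I'll descend and grip.

```bash
python3 -m crank '[0,0,-0.066,0,0,0,1, 0,0,0,0.001,0.0047,0.05,1, 0,0,0,0,0,0.05,1, 0,0,0,0,0,0.05,1, 0,0,0,0,0,0.042,1]'
python3 -m crank '[0,0,0,0,0,0,1, 0,0,0,0,0,0,1, 0,0,0,0,0,0,0, 0,0,0,0,0,0,0, 0,0,0,0,0,0,0]' 15
python3 -m crank '[0,0,0,0,0,0,0, 0,0,0,0,0,0,0, 0,0,0,0,0,0,0]'
```

```text
time_s: 2.28
tool_pos: [0.5357, 0.2947, 0.2109]
tcp_rot: [[-0.997, -0.072, -0.002], [-0.072, 0.997, 0.001], [0.002, 0.001, -1.0]]
ft_force: [-0.2, -0.3, 0.5]
grip_width: 0.0871
finger_force: 0.0
time_s: 2.9
tool_pos: [0.5378, 0.2934, 0.214]
tcp_rot: [[-0.998, -0.068, 0.002], [-0.068, 0.998, 0.003], [-0.002, 0.002, -1.0]]
ft_force: [0.1, 3.5, 2.3]
grip_width: 0.065
finger_force: 1.6
time_s: 3.28
tool_pos: [0.5378, 0.2938, 0.2139]
tcp_rot: [[-0.998, -0.069, 0.002], [-0.069, 0.998, 0.003], [-0.002, 0.002, -1.0]]
ft_force: [-0.5, 2.9, 6.3]
grip_width: 0.0616
finger_force: 14.9
```

```bash
python3 -m crank '[0,0,0,0,0,-0.03,0, 0,0,0,0,0,-0.05,0, 0,0,0,0,0,-0.05,0, 0,0,0,0,0,-0.05,0, 0,0,0.154,0,0,0,0]'
python3 -m crank '[0,0,0.154,0,0,0,0, 0,0,0.154,0,0,0,0, 0,0,0,-0.035,-0.05,0,0, 0,0,0,-0.035,-0.05,0,0, 0,0,0,-0.035,-0.05,0,0]'
python3 -m crank '[0,0,0,-0.047,-0.055,0,0, 0,0,0,0,0,0,0, 0,0,0,0,0,0,0, 0,0,0,0,0,0,0]'
python3 w.py wb
python3 - <<'E'
from plant import capture
import cv2,numpy as np
for n in('scene','top'):
    c=capture(n);np.savez(n+'1.npz',**c);cv2.imwrite(f'pics/{n}1.png',c['color'][...,::-1])
s=cv2.imread('pics/scene1.png')[100:290,170:400];t=cv2.imread('pics/top1.png')[110:300,150:380];w=cv2.imread('pics/wb.png')
cv2.imwrite('pics/m1.png',np.hstack([np.vstack([cv2.resize(s,(340,281)),cv2.resize(t,(340,281))]),cv2.resize(w,(460,562))[:562]]))
E
```

```text
time_s: 3.9
tool_pos: [0.5384, 0.2922, 0.3967]
tcp_rot: [[-0.996, 0.091, 0.006], [0.091, 0.996, 0.003], [-0.006, 0.004, -1.0]]
ft_force: [0.5, 0.4, -2.7]
grip_width: 0.0617
finger_force: 14.9
time_s: 4.53
tool_pos: [0.5765, 0.1115, 0.3916]
tcp_rot: [[-0.923, 0.384, -0.003], [0.384, 0.923, -0.002], [0.002, -0.002, -1.0]]
ft_force: [1.6, 1.0, -1.8]
grip_width: 0.0616
finger_force: 14.9
time_s: 5.03
tool_pos: [0.5957, 0.0562, 0.3921]
tcp_rot: [[-0.925, 0.381, -0.002], [0.381, 0.925, 0.001], [0.002, -0.0, -1.0]]
ft_force: [-1.2, -0.2, -2.4]
grip_width: 0.0619
finger_force: 14.8
5.075 [0.5957 0.0563 0.3923] [[-0.925, 0.381, -0.001], [0.381, 0.925, 0.0], [0.001, -0.0, -1.0]] yyaw 67.61308769262907 [-0.43203204  0.57304131 -3.07531086] 0.0612609745013069 [-17.3  20.3  10.2 100.1  -4.1  60.   62. ] cam [0.52941797 0.08232523 0.37261645]
```

View pics/m1.png

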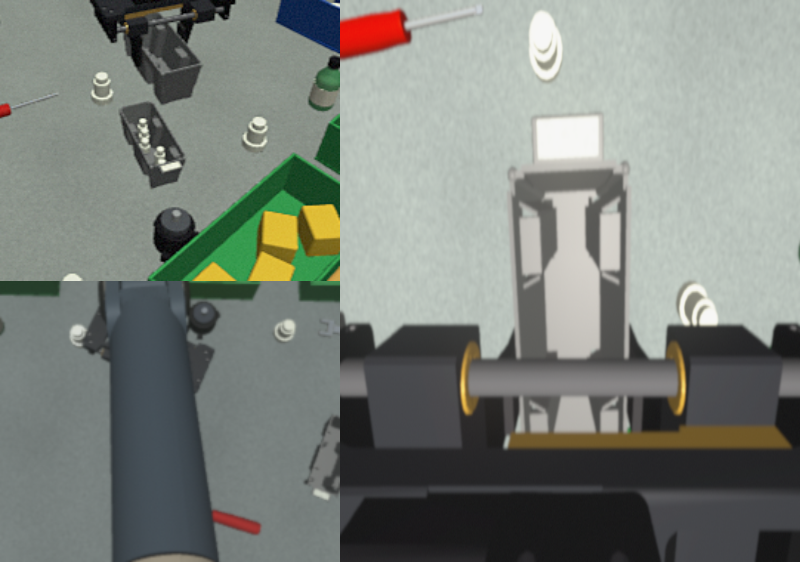

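The grasp held: tote L hangs square in the fingers (tab at wrist pixel ~(253,94)), with the filled tote below it in the scene view. I'll check the tab offset and work out the remaining shift.

Run:
```python
from h import *
from plant import monitor
c=np.load('wb.npz');s=np.load('scene1.npz');s0=np.load('scene0.npz');t=np.load('top0.npz')
o=monitor.get_obs();R=np.array(o['tcp_rot']);p=np.array(o['tool_pos']);print(p)
a,st=tab(c,(210,70,300,115),190);q=plane(c,a,p[2]-.214+.063);print('tab in tool',a,st,(R.T@(q-p)).round(4))
# base tab now vs before
b,_=tab(s,(274,204,294,218));b0,_=tab(s0,(274,204,294,218));print(b,b0)
g=(c['color'][70:115,210:300].min(2)>190).astype(np.uint8);cs,_=cv2.findContours(g,0,2);k=max(cs,key=cv2.contourArea)[:,0]+[210,70]
P=np.array([(R.T@(plane(c,u,p[2]-.151)-p))[:2]*1000 for u in k.astype(float)],np.float32);print(cv2.minAreaRect(P))
# base yaw from long rim edges in the top view (crop px of tot.png: scale 800/840*6, window 230,143, B offset 42*6)
f=lambda x,y:plane(t,[(x*1.05-252)/6+230-.5,y*1.05/6+143-.5],.064)
for A in[(280,298),(391,53)],[(376,343),(489,98)]:
    u,v=f(*A[0]),f(*A[1]);print(u.round(4),v.round(4),np.degrees(np.arctan2(*(v-u)[[1,0]])))
tb=tri(t,[265.8,152.8],s0,b0)[0]
for y in(-22.5,-24):
    e=np.array([np.cos(np.radians(y)),np.sin(np.radians(y)),0]);tg=tb-.082*e;print(y,tg,'shift tool',R.T@(tg-p))
```

```text
[0.59588156 0.05584964 0.39255018]
tab in tool [254.61892473  95.23010753] [   7    9   75   33 2325] [ 0.0839 -0.003   0.151 ]
[285.16363636 212.10909091] [285.01886792 212.0754717 ]
((83.91836547851562, -3.1429309844970703), (13.55669116973877, 33.37189483642578), 0.07096471637487411)
[0.5471 0.0983 0.064 ] [0.6777 0.0445 0.064 ] -22.417354675822786
[0.5249 0.0489 0.064 ] [ 0.6546 -0.0069  0.064 ] -23.26049146057133
-22.5 [0.59997124 0.04659716 0.06257043] shift tool [-0.00750165 -0.00700839  0.32997511]
-24 [0.60081864 0.04856952 0.06257043] shift tool [-0.00753273 -0.00486192  0.32997519]
```

```bash
python3 -m crank '[0,0,0.007,-0.0085,-0.0055,0,0, 0,0,0,0,0,0.05,0, 0,0,0,0,0,0.05,0, 0,0,0,0,0,0.005,0, 0,0,0,0,0,0,0]'
python3 -m crank '[0,0,0,0,0,0,0, 0,0,0,0,0,0,0]'
python3 - <<'E'
from plant import capture
import cv2,numpy as np
c=capture('scene');np.savez('scene2.npz',**c);im=c['color'][...,::-1]
w=capture('wrist')['color'][...,::-1]
cv2.imwrite('pics/s2.png',np.hstack([cv2.resize(im[130:235,220:325],(500,500),interpolation=2),cv2.resize(w[40:260,200:332],(300,500))]))
E
```

```text
time_s: 5.8
tool_pos: [0.6028, 0.0459, 0.2888]
tcp_rot: [[-0.921, 0.39, 0.002], [0.39, 0.921, -0.0], [-0.002, 0.001, -1.0]]
ft_force: [0.1, -0.1, -1.5]
grip_width: 0.0617
finger_force: 14.8
time_s: 6.05
tool_pos: [0.6025, 0.0461, 0.2896]
tcp_rot: [[-0.921, 0.39, 0.003], [0.39, 0.921, 0.001], [-0.003, 0.002, -1.0]]
ft_force: [-0.6, 0.0, -1.8]
grip_width: 0.0616
finger_force: 14.8
```

View pics/s2.png

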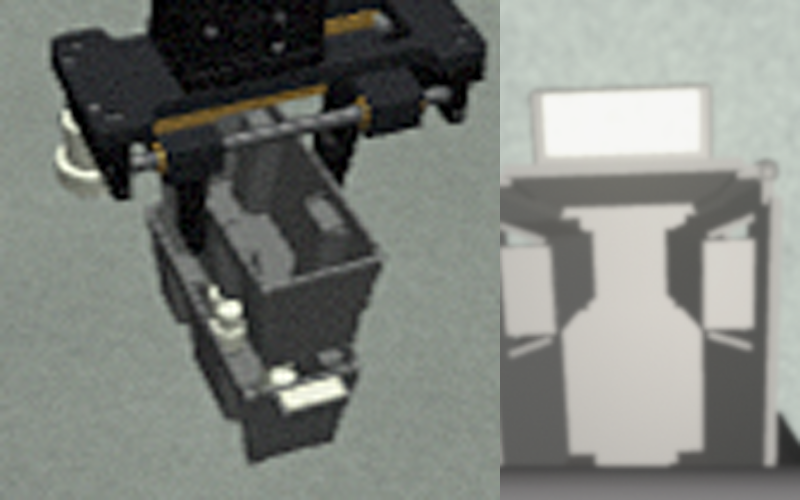

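The view shows the held tote's foot poised over the filled tote's rim (foot corners at crop (272,375) and (362,345), base rim corners near (245,395) and (355,370)). I'll check the offset numerically.

Run:
```python
from h import *
s=np.load('scene2.npz')
f=lambda x,y,z:plane(s,[x*105/500+220-.5,y*105/500+130-.5],z)
y=np.radians(-22.8);e=np.array([np.cos(y),np.sin(y),0]);n=np.array([-np.sin(y),np.cos(y),0])
ce=np.array([.6005,.0467,0])
for nm,x,yy,z in[('held rim L',265,292,.1396),('held rim R',380,255,.1396),('foot L',272,375,.0756),('foot R',362,345,.0756),('base rim L',245,395,.064),('base rim R',357,370,.064)]:
    p=f(x,yy,z)-ce;print(nm,(p@e).round(4),(p@n).round(4))
a,_=tab(s,(274,204,294,218));p=plane(s,a,.063)-ce;print('tab',a,p@e,p@n)
```

```text
held rim L 0.0792 -0.028
held rim R 0.0744 0.0318
foot L 0.0747 -0.0187
foot R 0.071 0.0308
base rim L 0.0729 -0.0315
base rim R 0.0761 0.027
tab [285.16363636 212.10909091] 0.08213924819915609 0.000475088863493923
```

```bash
python3 -m crank '[0,0,0,0.0025,-0.001,0,0, 0,0,0,0,0,0.006,0, 0,0,0,0,0,0.005,0, 0,0,0,0,0,0.002,0, 0,0,0,0,0,0,0]'
python3 -m crank '[0,0,0,0,0,0.003,0, 0,0,0,0,0,0,0]'
```

```text
time_s: 6.78
tool_pos: [0.5992, 0.0461, 0.2743]
tcp_rot: [[-0.921, 0.39, -0.001], [0.39, 0.921, -0.0], [0.001, -0.0, -1.0]]
ft_force: [-0.2, 0.2, -2.4]
grip_width: 0.0613
finger_force: 14.8
time_s: 7.02
tool_pos: [0.5991, 0.0462, 0.2715]
tcp_rot: [[-0.921, 0.39, -0.0], [0.39, 0.921, 0.0], [0.0, -0.0, -1.0]]
ft_force: [-0.2, -0.2, -2.2]
grip_width: 0.0614
finger_force: 14.8
```

```bash
python3 -m crank '[0,0,0,0,0,0.003,0, 0,0,0,0,0,0,0]'
```

```text
time_s: 7.28
tool_pos: [0.5991, 0.0462, 0.2685]
tcp_rot: [[-0.921, 0.39, -0.001], [0.39, 0.921, 0.0], [0.0, -0.0, -1.0]]
ft_force: [-0.0, 0.2, -2.0]
grip_width: 0.0615
finger_force: 14.8
```

```bash
python3 -m crank '[0,0,0,0,0,0.001,0, 0,0,0,0,0,0.001,0]'; python3 -m crank '[0,0,0,0,0,0.0005,0, 0,0,0,0,0,0,0]'
```

```text
time_s: 7.52
tool_pos: [0.5994, 0.0461, 0.2678]
tcp_rot: [[-0.921, 0.39, 0.0], [0.39, 0.921, 0.0], [-0.0, 0.0, -1.0]]
ft_force: [-3.5, -0.1, 9.2]
grip_width: 0.0616
finger_force: 15.0
time_s: 7.78
tool_pos: [0.5994, 0.0461, 0.2678]
tcp_rot: [[-0.921, 0.39, 0.001], [0.39, 0.921, 0.0], [-0.0, 0.001, -1.0]]
ft_force: [-3.4, -0.2, 7.8]
grip_width: 0.0619
finger_force: 15.1
```

Contact came at underside ≈ 54 mm, the stacked height. I'll release and rise.

```bash
python3 -m crank '[0,0,0,0,0,-0.001,0, 0,0,0,0,0,0,1, 0,0,0,0,0,0,1, 0,0,0,0,0,0,1, 0,0,0,0,0,0,1]'
python3 -m crank '[0,0,0,0,0,-0.02,1, 0,0,0,0,0,-0.05,1, 0,0,0,0,0,-0.055,1, 0,0,0,0,0,0,1]'
python3 - <<'E'
from plant import capture
import cv2,numpy as np
c=capture('scene');np.savez('scene3.npz',**c);im=c['color'][...,::-1]
w=capture('wrist');np.savez('w3.npz',**w);w=w['color'][...,::-1]
cv2.imwrite('pics/s3.png',np.hstack([cv2.resize(im[130:235,220:325],(400,400),interpolation=2),cv2.resize(w,(400,300))[:300].repeat(1,0) if 0 else cv2.copyMakeBorder(cv2.resize(w,(400,300)),0,100,0,0,0)]))
E
```

```text
time_s: 8.4
tool_pos: [0.5992, 0.0462, 0.2671]
tcp_rot: [[-0.921, 0.39, -0.0], [0.39, 0.921, 0.0], [0.0, 0.0, -1.0]]
ft_force: [-1.0, 0.1, -1.0]
grip_width: 0.0858
finger_force: 0.0
time_s: 8.9
tool_pos: [0.6005, 0.046, 0.3973]
tcp_rot: [[-0.921, 0.39, 0.01], [0.39, 0.921, 0.002], [-0.009, 0.006, -1.0]]
ft_force: [-0.5, 0.1, -1.1]
grip_width: 0.087
finger_force: 0.0
```

View pics/s3.png

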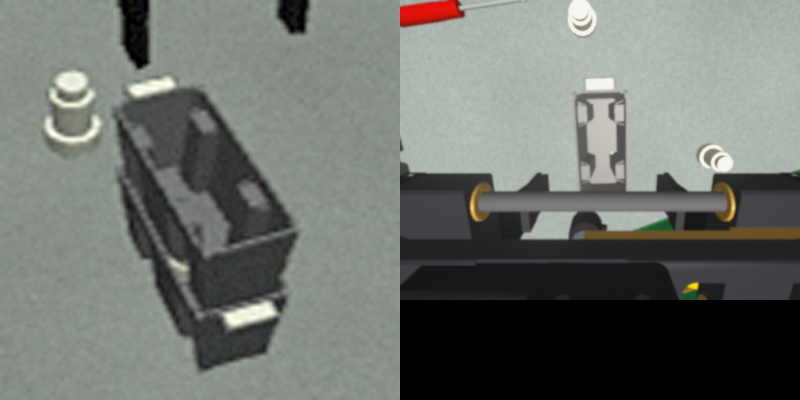

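Tote L is stacked and level, tab at opposite end from the base tab (scene crop (150,88) versus (250,315)). Next I turn the tool half round and go to tote R.

```bash
python3 - <<'E'
from h import *
s=np.load('scene3.npz');w=np.load('w3.npz')
a,_=tab(s,(250,145,270,158));b,_=tab(w,(235,98,275,117),190);print(a,b,tri(s,a,w,b))
print(tab(s,(274,204,294,218))[0])
E
python3 -m crank '[0,0,0.1806,0,0,0,1, 0,0,0.1806,0,0,0,1, 0,0,0.1806,0,0,0,1, 0,0,0.1806,0,0,0,1, 0,0,0.1806,0,0,0,1]' >/dev/null
python3 -m crank '[0,0,0.1806,0,0,0,1, 0,0,0.1806,0,0,0,1, 0,0,0.1806,0,0,0,1, 0,0,0.1806,0,0,0,1, 0,0,0.1806,0,0,0,1]' >/dev/null
python3 -m crank '[0,0,0.1806,0,0,0,1, 0,0,0.1806,0,0,0,1, 0,0,0.1806,0,0,0,1, 0,0,0.1806,0,0,0,1, 0,0,0.1806,0,0,0,1]' 
python3 -m crank '[0,0,0.1806,0,0,0,1, 0,0,0.1806,0,0,0,1, 0,0,0,0,0,0,1]'
```

```text
[259.45 152.25] [255.16370107 107.37544484] (array([0.52171005, 0.07606508, 0.11625444]), array([0.00189737]))
[285.16363636 212.10909091]
time_s: 10.88
tool_pos: [0.5986, 0.0463, 0.3901]
tcp_rot: [[1.0, 0.026, -0.004], [0.026, -1.0, -0.001], [-0.004, 0.001, -1.0]]
ft_force: [0.2, 0.7, -0.2]
grip_width: 0.0871
finger_force: 0.0
time_s: 11.25
tool_pos: [0.5987, 0.0466, 0.3903]
tcp_rot: [[0.947, -0.322, -0.003], [-0.322, -0.947, -0.002], [-0.003, 0.003, -1.0]]
ft_force: [0.0, -0.7, 0.4]
grip_width: 0.0868
finger_force: 0.0
```

```bash
python3 -m crank '[0,0,0,-0.0022,0.0536,0,1, 0,0,0,-0.0022,0.0536,0,1, 0,0,0,-0.0022,0.0536,0,1, 0,0,0,-0.0022,0.0536,0,1, 0,0,0,-0.0022,0.0536,0,1]'
python3 -m crank '[0,0,0,-0.0022,0.0536,0,1, 0,0,0,-0.0022,0.0536,0,1, 0,0,0,0,0,0,1, 0,0,0,0,0,0,1]'
python3 w.py wr
python3 - <<'E'
from h import *
w=cv2.imread('pics/wr.png');cv2.imwrite('pics/wr2.png',cv2.resize(w[70:270,170:340],(510,600),interpolation=2))
E
```

```text
time_s: 11.88
tool_pos: [0.501, -0.2051, 0.3915]
tcp_rot: [[0.947, -0.32, -0.001], [-0.32, -0.947, 0.0], [-0.001, -0.0, -1.0]]
ft_force: [0.8, -0.6, 0.4]
grip_width: 0.0872
finger_force: 0.0
time_s: 12.38
tool_pos: [0.4633, -0.3034, 0.3914]
tcp_rot: [[0.947, -0.322, -0.001], [-0.322, -0.947, 0.001], [-0.002, -0.001, -1.0]]
ft_force: [0.0, 1.0, -0.3]
grip_width: 0.0871
finger_force: 0.0
12.425 [ 0.4639 -0.3026  0.3915] [[0.947, -0.32, -0.001], [-0.32, -0.947, 0.001], [-0.001, -0.001, -1.0]] yyaw -108.6824609350544 [ 0.22279455  0.79086438 -1.09037622] 0.08676469189832782 [-12.   22.3  53.3 107.6 -20.5  60.4 -59. ] cam [ 0.52722127 -0.32613521  0.37174177]
```

View pics/wr2.png

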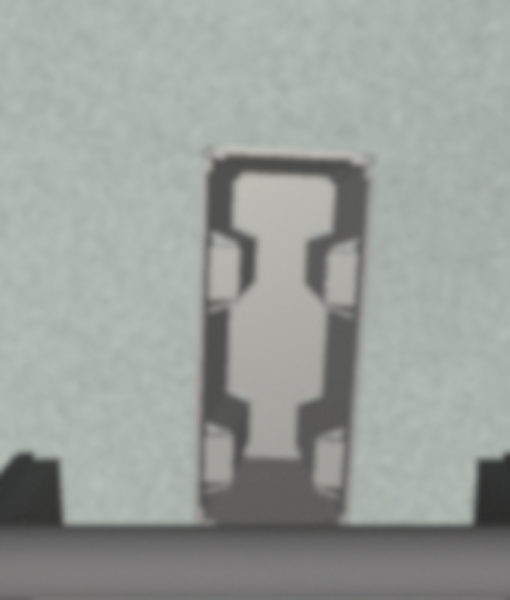

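Tote R's rim corners in the crop are about (207,152), (370,158), (345,522) and (200,522); the tote is almost square to the tool.

Run:
```python
from h import *
from plant import monitor
c=np.load('wr.npz');o=monitor.get_obs();R=np.array(o['tcp_rot']);p=np.array(o['tool_pos'])
L=[R.T@(plane(c,[x/3+170-.5,y/3+70-.5],.064)-p) for x,y in[(207,150),(370,156),(345,522),(200,522)]]
for l in L:print(l.round(4))
f=lambda a,b:np.degrees(np.arctan2(*(a-b)[[1,0]]));print(f(L[0],L[3]),f(L[1],L[2]))
tb=np.array([.3847,-.2768,.0627]);print('tab in tool',R.T@(tb-p))
```

```text
[ 0.0717 -0.0197  0.3274]
[0.0695 0.0389 0.3273]
[-0.0733  0.0328  0.3275]
[-0.0731 -0.0258  0.3276]
2.393785179383981 2.4280197956033778
tab in tool [-0.08285553  0.00122627  0.328871  ]
```

```bash
python3 -m crank '[0,0,0.043,-0.001,0.005,0,1, 0,0,0,0,0,0.05,1, 0,0,0,0,0,0.05,1, 0,0,0,0,0,0.05,1, 0,0,0,0,0,0.028,1]'
python3 -m crank '[0,0,0,0,0,0,1, 0,0,0,0,0,0,1, 0,0,0,0,0,0,0, 0,0,0,0,0,0,0, 0,0,0,0,0,0,0]' 15
python3 -m crank '[0,0,0,0,0,0,0, 0,0,0,0,0,0,0, 0,0,0,0,0,0,0]'
```

```text
time_s: 13.05
tool_pos: [0.4607, -0.3067, 0.2115]
tcp_rot: [[0.932, -0.363, -0.003], [-0.363, -0.932, 0.002], [-0.004, -0.0, -1.0]]
ft_force: [0.2, -0.0, 0.6]
grip_width: 0.087
finger_force: 0.0
time_s: 13.68
tool_pos: [0.4609, -0.3083, 0.2148]
tcp_rot: [[0.932, -0.364, 0.001], [-0.364, -0.932, -0.0], [0.001, -0.0, -1.0]]
ft_force: [0.6, 1.3, 0.5]
grip_width: 0.0647
finger_force: 0.5
time_s: 14.05
tool_pos: [0.461, -0.308, 0.2147]
tcp_rot: [[0.932, -0.364, 0.001], [-0.364, -0.932, 0.001], [0.0, -0.001, -1.0]]
ft_force: [0.2, 2.1, 6.5]
grip_width: 0.0616
finger_force: 14.9
```

```bash
python3 -m crank '[0,0,0,0,0,-0.03,0, 0,0,0,0,0,-0.055,0, 0,0,0,0,0,-0.055,0, 0,0,0,0,0,-0.055,0, 0,0,0,0,0,0,0]'
python3 -m crank '[0,0,0,0,-0.0543,0,0, 0,0,0,0,-0.0543,0,0, 0,0,0,0,-0.0543,0,0, 0,0,0,0,-0.0543,0,0, 0,0,0,0,-0.0543,0,0]'
python3 -m crank '[0,0,0,0,-0.0543,0,0, 0,0,0,0,-0.0543,0,0, 0,0,-0.1832,0,0,0,0, 0,0,-0.1832,0,0,0,0, 0,0,-0.1832,0,0,0,0]'
python3 -m crank '[0,0,-0.1832,0,0,0,0, 0,0,-0.1832,0,0,0,0, 0,0,-0.1832,0,0,0,0, 0,0,-0.1832,0,0,0,0, 0,0,-0.1832,0,0,0,0]'
```

```text
time_s: 14.68
tool_pos: [0.4609, -0.3097, 0.4129]
tcp_rot: [[0.931, -0.364, 0.007], [-0.364, -0.931, -0.004], [0.008, 0.001, -1.0]]
ft_force: [-0.3, -0.2, -2.3]
grip_width: 0.0614
finger_force: 15.1
time_s: 15.3
tool_pos: [0.5593, -0.0535, 0.4074]
tcp_rot: [[0.931, -0.364, -0.003], [-0.364, -0.931, -0.0], [-0.003, 0.001, -1.0]]
ft_force: [0.7, -0.9, -0.9]
grip_width: 0.061
finger_force: 15.0
time_s: 15.92
tool_pos: [0.5984, 0.046, 0.4068]
tcp_rot: [[0.983, 0.182, -0.004], [0.182, -0.983, -0.001], [-0.004, 0.0, -1.0]]
ft_force: [-0.7, 0.5, -1.5]
grip_width: 0.0614
finger_force: 14.9
time_s: 16.55
tool_pos: [0.5984, 0.0457, 0.4068]
tcp_rot: [[0.454, 0.891, -0.004], [0.891, -0.454, -0.001], [-0.002, -0.003, -1.0]]
ft_force: [0.4, -0.6, -2.6]
grip_width: 0.0616
finger_force: 14.9
```

```bash
python3 -m crank '[0,0,-0.1832,0,0,0,0, 0,0,-0.1832,0,0,0,0, 0,0,-0.1832,0,0,0,0, 0,0,-0.1832,0,0,0,0, 0,0,-0.1832,0,0,0,0]' >/dev/null
python3 -m crank '[0,0,-0.1832,0,0,0,0, 0,0,-0.1832,0,0,0,0, 0,0,-0.1832,0,0,0,0, 0,0,-0.1832,0,0,0,0, 0,0,0,0,0,0,0]'
python3 -m crank '[0,0,0,0,0,0,0]'
python3 - <<'E'
from h import *
from plant import monitor
o=monitor.get_obs();R=np.array(o['tcp_rot']);p=np.array(o['tool_pos']);print(p,'xyaw',np.degrees(np.arctan2(R[1,0],R[0,0])),R.T@(np.array([.5992,.0462,.3])-p),np.round(o['qpos'],1))
E
```

```text
time_s: 17.8
tool_pos: [0.5985, 0.0454, 0.4071]
tcp_rot: [[-0.92, 0.391, -0.004], [0.391, 0.92, -0.0], [0.003, -0.001, -1.0]]
ft_force: [-0.2, -0.6, -1.7]
grip_width: 0.0612
finger_force: 14.9
time_s: 17.92
tool_pos: [0.5988, 0.0456, 0.408]
tcp_rot: [[-0.92, 0.392, -0.002], [0.392, 0.92, -0.0], [0.002, -0.001, -1.0]]
ft_force: [0.1, -0.1, -1.9]
grip_width: 0.0619
finger_force: 14.9
[0.59876221 0.0455644  0.40799954] xyaw 156.9424966727828 [-0.00035357  0.00086004  0.1079983 ] [-17.7  19.8  12.1  98.8  -4.6  62.   62.8]
```

```bash
python3 -m crank '[0,0,0,0,0.0008,0.03,0, 0,0,0,0,0,0.03,0, 0,0,0,0,0,0.008,0, 0,0,0,0,0,0,0, 0,0,0,0,0,0,0]'
python3 - <<'E'
from plant import capture
import cv2,numpy as np
c=capture('scene');np.savez('scene4.npz',**c);im=c['color'][...,::-1]
w=capture('wrist');w=w['color'][...,::-1]
cv2.imwrite('pics/s4.png',np.hstack([cv2.resize(im[115:235,215:335],(500,500),interpolation=2),cv2.resize(w[40:260,200:332],(300,500))]))
E
```

```text
time_s: 18.55
tool_pos: [0.5998, 0.0465, 0.3425]
tcp_rot: [[-0.921, 0.389, 0.002], [0.389, 0.921, 0.0], [-0.002, 0.001, -1.0]]
ft_force: [0.3, -0.2, -1.8]
grip_width: 0.0614
finger_force: 14.9
```

View pics/s4.png

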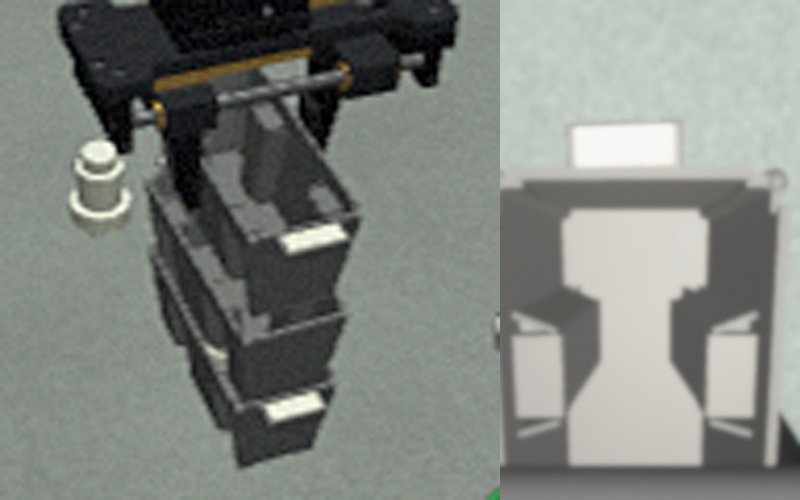

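The held tote's tab (crop (315,238)) faces the same way as the base tab, with the middle tote's tab at the other end (wrist crop (625,145)). I'll do a quick offset check.

```bash
python3 - <<'E'
from h import *
s=np.load('scene4.npz')
a,_=tab(s,(280,160,302,182));z=.3425-.2147+.063
y=np.radians(-22.8);e=np.array([np.cos(y),np.sin(y),0]);n=np.array([-np.sin(y),np.cos(y),0])
d=plane(s,a,z)-np.array([.5992,.0462,0]);print(a,d@e,d@n)
s3=np.load('scene3.npz');b,_=tab(s3,(250,145,270,158));d=plane(s3,b,.117)-np.array([.5992,.0462,0]);print(b,d@e,d@n)
E
python3 -m crank '[0,0,0,0,0,0.006,0, 0,0,0,0,0,0.004,0, 0,0,0,0,0,0,0]'
python3 -m crank '[0,0,0,0,0,0.004,0, 0,0,0,0,0,0,0]'
```

```text
[289.48387097 171.59677419] 0.08455181838767449 0.0003463106991690719
[259.45 152.25] -0.08156814444971192 -0.0016280614962945828
time_s: 19.02
tool_pos: [0.5991, 0.0465, 0.3307]
tcp_rot: [[-0.921, 0.389, -0.001], [0.389, 0.921, -0.0], [0.001, -0.001, -1.0]]
ft_force: [-0.1, -0.7, -2.4]
grip_width: 0.0615
finger_force: 14.9
time_s: 19.27
tool_pos: [0.5992, 0.0465, 0.3268]
tcp_rot: [[-0.921, 0.389, -0.001], [0.389, 0.921, -0.0], [0.001, -0.0, -1.0]]
ft_force: [0.5, -0.4, -2.5]
grip_width: 0.0613
finger_force: 14.9
```

```bash
python3 -m crank '[0,0,0,0.001,-0.001,0.003,0, 0,0,0,0,0,0,0]'; python3 -m crank '[0,0,0,0,0,0.0015,0, 0,0,0,0,0,0,0]'
```

```text
time_s: 19.52
tool_pos: [0.5978, 0.0459, 0.3239]
tcp_rot: [[-0.921, 0.389, -0.001], [0.389, 0.921, -0.0], [0.001, -0.0, -1.0]]
ft_force: [-0.2, 0.5, -2.7]
grip_width: 0.0617
finger_force: 14.9
time_s: 19.77
tool_pos: [0.5981, 0.046, 0.3228]
tcp_rot: [[-0.921, 0.389, 0.0], [0.389, 0.921, 0.0], [-0.0, 0.0, -1.0]]
ft_force: [-0.0, 0.5, -1.8]
grip_width: 0.0616
finger_force: 14.9
```

```bash
python3 -m crank '[0,0,0,0,0,0.001,0, 0,0,0,0,0,0,0]'; python3 -m crank '[0,0,0,0,0,0.001,0, 0,0,0,0,0,0,0]'
```

```text
time_s: 20.02
tool_pos: [0.5982, 0.046, 0.3227]
tcp_rot: [[-0.921, 0.389, 0.001], [0.389, 0.921, 0.0], [-0.001, 0.001, -1.0]]
ft_force: [-2.3, 1.1, 5.1]
grip_width: 0.0615
finger_force: 14.9
time_s: 20.27
tool_pos: [0.5983, 0.0459, 0.3225]
tcp_rot: [[-0.921, 0.389, 0.001], [0.389, 0.921, 0.0], [-0.001, 0.001, -1.0]]
ft_force: [-3.7, -0.5, 9.7]
grip_width: 0.0613
finger_force: 15.3
```

Contact came exactly at the stacked height (0.3227 predicted). I'll release, rise and check.

```bash
python3 -m crank '[0,0,0,0,0,-0.0015,0, 0,0,0,0,0,0,1, 0,0,0,0,0,0,1, 0,0,0,0,0,0,1, 0,0,0,0,0,0,1]'
python3 -m crank '[0,0,0,0,0,-0.02,1, 0,0,0,0,0,-0.05,1, 0,0,0,0,0,-0.05,1, 0,0,0,0,0,0,1, 0,0,0,0,0,0,1]'
python3 - <<'E'
from h import *
from plant import capture
c=capture('scene');im=c['color'][...,::-1];w=capture('wrist')['color'][...,::-1]
cv2.imwrite('pics/s5.png',np.hstack([cv2.resize(im[115:235,215:335],(400,400),interpolation=2),cv2.copyMakeBorder(cv2.resize(w,(400,300)),0,100,0,0,0)]))
a,_=tab(c,(280,162,302,185));b,_=tab(c,(274,204,294,218));print(a,b)
pb=plane(c,b,.063);pa=plane(c,a,.171);print(pa,pb)
E
```

```text
time_s: 20.9
tool_pos: [0.598, 0.046, 0.322]
tcp_rot: [[-0.921, 0.389, -0.0], [0.389, 0.921, 0.0], [0.0, -0.0, -1.0]]
ft_force: [0.7, 0.2, -0.2]
grip_width: 0.0856
finger_force: 0.0
time_s: 21.52
tool_pos: [0.5977, 0.0459, 0.4417]
tcp_rot: [[-0.921, 0.389, -0.001], [0.389, 0.921, 0.0], [0.001, -0.0, -1.0]]
ft_force: [0.2, -0.5, 0.2]
grip_width: 0.0874
finger_force: 0.0
[288.18333333 178.2       ] [285.16363636 212.10909091]
[0.67567463 0.01382653 0.171     ] [0.67640525 0.01530773 0.063     ]
```

View pics/s5.png

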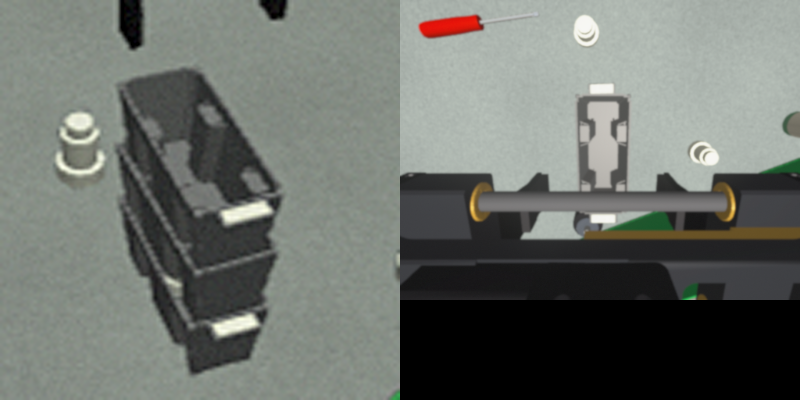

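The column of three stands level with the tabs alternating (top tab at crop (245,212), base tab at (237,326)). The top tab lies within 2 mm of above the base tab at 171 mm, and the filled tote has not moved.

```bash
python3 -c "
from plant import bot
print(bot.close_job())"
```

```text
the job is handed in; nothing more can be done
None
```

Both empty totes are stacked on the filled one with tabs alternating and each seated at the stacked height (not nested); the filled tote did not move, and the job was handed in at about 22 s.

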